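# Lay out the buyer's cheese tasting board

## Task

Lay out the tasting board with the four small cheeses from the ripening plank. In line with the big wheel and the honey jar, and between those two, stand the pyramid beside the big wheel, square to the board, and the drum beside the jar, each about 20 mm (a finger's width) clear of that neighbour, with the little button cheese centred on top of the drum; lay the log behind this row, midway along the board and parallel to its back edge, about 20 mm in from that edge. Let go of them all, and do not shift the big wheel, the jar or the climate logger on the plank.

Things in the scene. Friction and masses are not known exactly. Their poses are not given: they have to be found in the camera images.
- board: Tasting board: dark wood, fixed, 220 mm deep (x), 450 mm long (y), 18 mm thick. Origin: centre of its underside, on the table; x points to its back edge (at +110 mm, away from the robot), y to the robot's left, z up; yaw within 0.2 rad. It lies left or right, the ripening plank on the other side. Wheel and jar stand near its ends, either way round, centres on board x = -30 mm: the line of the row.
- big_wheel: The big ochre cheese wheel with a plaited-band print round its side, 120 mm in diameter, 75 mm high, 0.95 kg, loose, standing flat near one end of the tasting board. Origin: centre of its underside, z up. It stays where it is.
- jar: The honey jar: amber glass, paper label, brass-coloured lid, 60 mm in diameter, 78 mm high, loose, standing near the other end of the tasting board (about 300 mm from the wheel, centre to centre). Origin: centre of its underside, z up. It stays where it is.
- pyramid: The pyramid: a four-sided cheese with a flat top, base 64 x 64 mm, top 44 x 44 mm, 62 mm high, about 0.22 kg. Ivory rind. Starts on the yellow ridged mat of the pine ripening plank (mat top 25 mm above the table), beside the tasting board. Origin: centre of its underside, z up, x and y square to the sides of its base.
- drum: The drum: a plain round cheese with three shallow rings round its side, 66 mm in diameter, 40 mm high, about 0.15 kg. Ivory rind. Starts on the yellow ridged mat of the pine ripening plank (mat top 25 mm above the table), beside the tasting board. Origin: centre of its underside, z up.
- button: The button: the smallest round cheese, 50 mm in diameter, 30 mm high, about 0.07 kg. Ivory rind. Starts on the yellow ridged mat of the pine ripening plank (mat top 25 mm above the table), beside the tasting board. Origin: centre of its underside, z up.
- log: The log: a cheese cylinder lying on its side, 42 mm in diameter, 120 mm long, about 0.20 kg, a straw end showing 8 mm at both ends; it does not roll. Ivory rind. Starts on the yellow ridged mat of the pine ripening plank (mat top 25 mm above the table), beside the tasting board. Origin: its very centre, 21 mm above what it lies on; x along its length.
- logger: The climate logger: a white plastic puck, 38 mm in diameter, 14 mm high, loose, lying on the ripening plank in the midst of the four small cheeses (about 100 mm from each). Origin: centre of its underside. It stays where it is.
Things that resemble listed ones, but are neither listed nor needed, are in the scene too. Leave any red or turquoise look-alike of the log alone.

How it is judged:
At the end, for the whole second after the job is handed in: On the board, upright, at rest: pyramid (square within 0.2 rad) and drum in line with and between wheel and jar (13 mm), gaps 20 mm to wheel and to jar (13 mm); button on the drum (10 mm); log 20 mm from the back edge (13 mm), midway (15 mm), parallel (0.15 rad) (horizontal distance between pyramid and big_wheel between 0.099 and 0.125 m and x of pyramid in the frame of board between -0.043 and -0.017 m and z of pyramid in the frame of board between 0.014 and 0.023 m and y of pyramid in the frame of board between -0.1 and 0.1 m and (angle between the x axis of pyramid and the x axis of board, either way round below 0.2 rad or angle between the x axis of pyramid and the y axis of board, either way round below 0.2 rad) and horizontal distance between drum and jar between 0.07 and 0.096 m and x of drum in the frame of board between -0.043 and -0.017 m and z of drum in the frame of board between 0.014 and 0.023 m and y of drum in the frame of board between -0.13 and 0.13 m and horizontal distance between button and drum below 0.01 m and z of button in the frame of drum between 0.036 and 0.045 m and x of log in the frame of board between 0.056 and 0.082 m and y of log in the frame of board between -0.015 and 0.015 m and z of log in the frame of board between 0.034 and 0.045 m and angle between the x axis of log and the y axis of board, either way round below 0.15 rad and angle between each of pyramid, drum, button's own z axis and vertical below 0.1 rad and linear speed of each of pyramid, drum, button, log below 0.02 m/s); the robot touches nothing.
It fails at once if the big wheel was shifted by more than 12 mm (distance of big_wheel from where it was at the start of the episode above 0.012 m).
It fails at once if the honey jar was shifted by more than 12 mm (distance of jar from where it was at the start of the episode above 0.012 m).
It fails at once if the climate logger was shifted by more than 15 mm (distance of logger from where it was at the start of the episode above 0.015 m).
It also fails if it takes over 104 s, if anything falls off the work surface, if the arm or the gripper's body presses on something with over 40 N, if the wrist force passes 120 N, or if a joint passes its speed limit or range.

## Robot

A 6-joint arm with a two-finger parallel gripper is mounted at the origin on the work surface. World frame = base frame: x ahead of the robot, y to its left, z up, the work surface at z = 0. Lengths are in m, angles in rad, forces in N, time in s.
With the tool pointing down it reaches from about 0.375 to 0.975 m from the base axis. Payload 3.8 kg.
Tool frame: the origin (TCP) lies midway between the tips of the shut fingers; the grasp point (between the pads) lies 19 mm behind it; z points along the fingers, y is the line along which they close (so a half turn about z gives the same grasp; the last joint's range is limited). The gripper opens to 85 mm and grips with 20 to 120 N. Pads are 22 mm wide; open, the fingers measure 114 mm over their backs; the gripper's body (76 mm by 85 mm) begins 54 mm behind the grasp point. The pads swing forward as they close: fully open they stand 13 mm farther back than shut.
Start: joints at [-1.322, 0.264, 1.604, -0, 1.274, -0.037], TCP at [0.19, -0.648, 0.231] pointing down, gripper open.
Joint ranges: [-2.63, 2.63], [-0.94, 2.18], [0.31, 2.57], [-1.31, 4.45], [0, 2.66], [-2.55, 2.55]. Speed limits (rad/s): [2.57, 2.57, 3.14, 3.14, 3.14, 3.14].

## Interface

Orientations are given as a rotation vector (axis times angle).
In Python, from workcell import status, read_camera, workorder, masks_of gives the robot as it stands.
- The arm moves only by the tool drive_tool, never from a script. Its argument "rows" is a list of rows, each a list of 7 numbers: the turn, a rotation vector about the tool's x, y, z in degrees, then the shift along the tool's x, y, z in m, then the opening, from 0 (shut) to 1 (fully open). In form: [[ax, ay, az, tx, ty, tz, claw], ...]. A call has 1 to 8 rows; each row shifts and turns the commanded pose from where the row before left it, along the tool's axes as they then stand; what a row does not reach is not made up. A row lasts 1/12 s, in which the tool goes at most 41.7 mm and 7.16 degrees, less where a joint would pass 70% of its speed; a pose out of reach is approached as far as the arm can. A call is refused whole if a number of a shift passes 0.0417 or a number of a turn 7.16, either way. A call with a gripper value outside its range is refused whole. The fingers move at their own pace and stop on an object; "force" is the grip in N (left out, the last holds). Time passes only in rows, so rows that do not move let the fingers close. It gives the time, the measured TCP pose, the force, the opening and the grip force at its end, in the units of the state.
- status.read_state(): the state, without advancing time (a new reading comes with each control period).
- read_camera(name): name is "scene" or "top"; returns a dict with "color" (400x640x3 uint8, red, green, blue), "intrinsics" (3x3 intrinsics, pixels), "world_from_camera" (4x4, takes a point from camera to world coordinates). Camera axes: x right, y up, looking along -z (the intrinsics and any distortion apply to the point x, -y, -z); pixel columns grow to the right and rows downward; lengths in m; the calibration is good to about 2 mm. A picture is of the moment at which its call begins. There is no depth.
- workorder.finish_job(): hands the job in; it is judged then, once.
Trained networks look in a picture, given as the dict that the camera call returned (one of the last four; its "shot" number tells which), for a name from the list of things; names that differ only in an ending like _2 or _b are one class to them, and where a whole thing is asked for, a point or a joint stands for the part that bears it (a point fixed in the world has none). Each returns a list of dicts, best first, with "score" (0 to 1); they miss things now and then, are a little off and sometimes report something else, mostly with a low value. They report only what shows in the picture. A call takes as long as a camera call. They do not tell look-alikes from the thing itself.
- masks_of(picture, name): "mask" (400x640 bool, what is visible of it) and "bbox" ([left, top, right, bottom] in pixels, round what is visible of it).
The state is a dict: "time": time; "q": joint angles; "joint_vel": joint speeds; "joint_torque": joint torques, N m; "tool_pos": TCP position; "tcp_rot": TCP orientation; "wrist_force": force on the tool from outside, world axes, zero at the start; "torque": the same for the moment, N m; "width": opening from 0.0 (shut) to 1.0 (fully open); "grip_force": force on a finger pad.
Only numpy, scipy, OpenCV 4.12 (cv2) and the standard library are available. Lean on these libraries where they do the work, as an engineer would, in place of code of your own. Each camera call takes 0.05 s, during which the arm holds its last target. There are 200 camera calls.

## Working session

There is one attempt and no reset: what is moved stays moved. The work goes in short steps, Python scripts to look and compute and a tool call to move; the robot and the scene stay as the last step left them, time stands still between calls to the robot, and variables do not carry over. Pictures are saved under pics/ and viewed, at most 14 in all, crops included, and the job is handed in when it is done.

Besides the shell and the picture viewer there is one more tool, called after "Request:" as name(argument=value, ...) on one line, values as JSON. drive_tool: Moves the arm, as the interface text tells. Its arguments: {"type":"object","properties":{"rows":{"type":"array"},"force":{"type":"number"}},"required":["rows"]}

```bash
ls; mkdir -p pics
cat > h.py <<'E'
import numpy as np, cv2
from workcell import status, read_camera, workorder, masks_of
def ray(p,u,v):
    K=p["intrinsics"];T=np.array(p["world_from_camera"])
    d=np.linalg.inv(K)@np.array([u,v,1.]);d=d*[1,-1,-1]
    return T[:3,3],T[:3,:3]@d
def px2w(p,u,v,z):
    o,d=ray(p,u,v);return o+d*(z-o[2])/d[2]
def w2px(p,X):
    T=np.array(p["world_from_camera"]);c=T[:3,:3].T@(np.array(X)-T[:3,3]);c=c*[1,-1,-1]
    q=p["intrinsics"]@c;return q[:2]/q[2]
E
python3 - <<'E'
from h import *
for n in("scene","top"):
    p=read_camera(n);cv2.imwrite(f"pics/{n}0.png",p["color"][:,:,::-1])
    print(n,p["intrinsics"],p["world_from_camera"],p.keys())
    for k in "board big_wheel jar pyramid drum button log logger".split():
        print(k,[(round(m["score"],2),[int(b) for b in m["bbox"]],int(m["mask"].sum())) for m in masks_of(p,k)])
E
```

```text
pics
scene [[421.16566422   0.         324.0478186 ]
 [  0.         421.16566422 202.04784731]
 [  0.           0.           1.        ]] [[-0.60904179 -0.58648678  0.53394883  1.09216529]
 [ 0.79305702 -0.45993808  0.39939645  0.59384797]
 [ 0.01134266  0.666701    0.74523897  0.95570478]
 [ 0.          0.          0.          1.        ]] dict_keys(['color', 'intrinsics', 'world_from_camera', 'shot'])
board [(0.57, [148, 141, 287, 242], 6107)]
big_wheel [(0.93, [174, 122, 216, 164], 1296)]
jar [(0.68, [241, 175, 261, 205], 580), (0.43, [318, 193, 349, 225], 584)]
pyramid [(0.57, [319, 192, 351, 225], 666)]
drum [(0.66, [343, 257, 366, 286], 621)]
button [(0.69, [298, 242, 316, 259], 294)]
log [(0.86, [474, 299, 529, 333], 1012), (0.8, [419, 257, 472, 280], 846), (0.74, [354, 214, 401, 238], 619), (0.66, [454, 210, 489, 251], 643), (0.6, [407, 180, 436, 215], 472)]
logger [(0.67, [336, 233, 346, 247], 141)]
top [[441.7015522    0.         315.60299368]
 [  0.         441.7015522  196.74487935]
 [  0.           0.           1.        ]] [[-2.05683106e-02  9.95706484e-01 -9.02526562e-02  3.12264587e-01]
 [-9.99787627e-01 -2.03685166e-02  3.13429547e-03  1.20981252e-01]
 [ 1.28252560e-03  9.02979562e-02  9.95913969e-01  1.34846183e+00]
 [ 0.00000000e+00  0.00000000e+00  0.00000000e+00  1.00000000e+00]] dict_keys(['color', 'intrinsics', 'world_from_camera', 'shot'])
board [(0.69, [355, 110, 507, 204], 8590)]
big_wheel [(0.73, [460, 146, 510, 189], 1685)]
jar [(0.57, [377, 144, 399, 171], 407)]
pyramid [(0.94, [296, 176, 320, 204], 466), (0.2, [373, 143, 399, 169], 420)]
drum [(0.65, [243, 139, 263, 160], 414)]
button [(0.68, [289, 133, 308, 151], 233)]
log [(0.96, [176, 192, 213, 224], 567), (0.85, [119, 175, 153, 216], 559), (0.81, [243, 244, 257, 290], 603), (0.78, [247, 180, 278, 219], 574), (0.6, [176, 243, 214, 279], 578)]
logger []
```

Run:
```python
import cv2
a=cv2.imread("pics/top0.png")[90:310,90:530];cv2.imwrite("pics/topc.png",cv2.resize(a,(800,400),interpolation=cv2.INTER_CUBIC))
a=cv2.imread("pics/scene0.png")[100:350,140:540];cv2.imwrite("pics/scenec.png",cv2.resize(a,(800,500),interpolation=cv2.INTER_CUBIC))
```

```text
(no output)
```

View pics/topc.png

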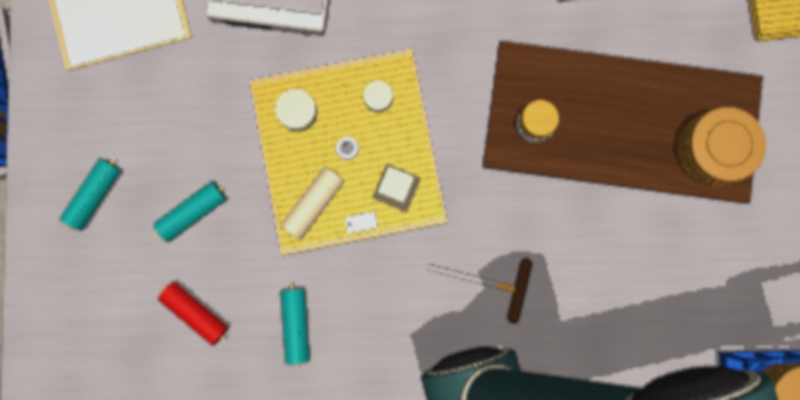

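View pics/scenec.png

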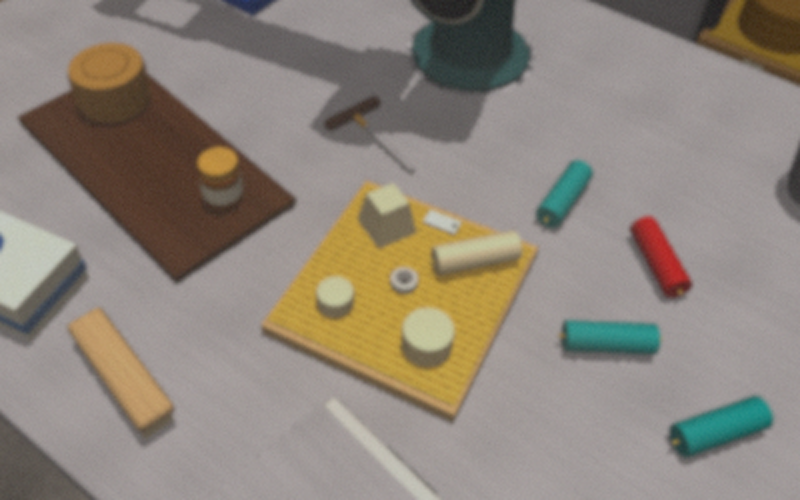

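The log is the ivory cylinder on the mat, at top (262,202) and scene (378,226). The turquoise and red cylinders at top (134,196), (195,207), (195,262) and (250,267) lie off the plank, so they're look-alikes and I'll leave them. The board is on the right, with the jar at (387,156) and the wheel at (485,167). Next I fit model silhouettes to the masks.

```bash
cat > fit.py <<'E'
from h import *
from scipy.optimize import minimize
def cyl(r,h,rt=None):
    a=np.linspace(0,2*np.pi,40,endpoint=False);c=np.c_[np.cos(a),np.sin(a)]
    return np.r_[np.c_[r*c,0*a],np.c_[(rt or r)*c,0*a+h]]
def box(a,b,h,a2=None,b2=None):
    s=np.array([[1,1],[1,-1],[-1,-1],[-1,1]])/2
    return np.r_[np.c_[s*[a,b],np.zeros(4)],np.c_[s*[a2 or a,b2 or b],np.full(4,h)]]
a=np.linspace(0,2*np.pi,40,endpoint=False)
LOG=np.vstack([np.c_[np.full(40,s*.06),.021*np.cos(a),.021*np.sin(a)+.021] for s in(-1,1)])
M=dict(board=box(.22,.45,.018),big_wheel=cyl(.06,.075),jar=cyl(.03,.078),pyramid=box(.064,.064,.062,.044,.044),drum=cyl(.033,.04),button=cyl(.025,.03),log=LOG,logger=cyl(.019,.014))
S=4
def sil(p,name,x,y,yaw,z,shape):
    c,s=np.cos(yaw),np.sin(yaw);m=M[name]
    X=np.c_[x+c*m[:,0]-s*m[:,1],y+s*m[:,0]+c*m[:,1],z+m[:,2]]
    q=np.array([w2px(p,v) for v in X])
    im=np.zeros(shape,np.uint8)
    cv2.fillConvexPoly(im,np.round(cv2.convexHull((q*16*1).astype(np.float32))).astype(np.int32),255,cv2.LINE_AA,4)
    return im/255.
def fit(views,name,x0,z,yaw=True,ign=None):
    def cost(v):
        c=0
        for i,(p,m) in enumerate(views):
            s=sil(p,name,v[0],v[1],v[2] if yaw else 0,z,m.shape)
            w=1 if ign is None else ~ign[i]
            c+=1-np.minimum(s,m)[...].__mul__(w).sum()/((np.maximum(s,m)*w).sum()+1e-9)
        return c/len(views)
    x0=np.array(x0,float)
    if not yaw:x0=x0[:2]
    st=np.array([.012,.012,.2])[:len(x0)]
    best=None
    for k in range(2):
        sx=np.vstack([x0]+[x0+st*np.eye(len(x0))[i]*(1 if k==0 else -1) for i in range(len(x0))])
        r=minimize(cost,x0,method="Nelder-Mead",options=dict(initial_simplex=sx,xatol=2e-4,fatol=1e-4))
        x0=r.x
    return r.x,r.fun
E
python3 - <<'E'
from fit import *
import pickle
P={n:read_camera(n) for n in("scene","top")}
def inb(m,b):
    cx,cy=(m["bbox"][0]+m["bbox"][2])/2,(m["bbox"][1]+m["bbox"][3])/2
    return b[0]<cx<b[2] and b[1]<cy<b[3]
logb=dict(scene=(350,210,405,242),top=(245,178,280,222))
out={};masks={}
for k in M:
    for n in P:
        r=masks_of(P[n],k)
        if k=="log": r=[m for m in r if inb(m,logb[n])]
        masks[k,n]=r[0]["mask"].astype(bool) if r else None
zs=dict(board=0,big_wheel=.018,jar=.018)
for k in list(M)[1:]+["board"]:
    z=zs.get(k,.025)
    res=[]
    for ns in(("top",),("scene",),("top","scene")):
        if any(masks[k,n] is None for n in ns):continue
        v=[(P[n],masks[k,n]) for n in ns]
        ys,xs=np.nonzero(v[0][1]);w=px2w(v[0][0],xs.mean(),ys.mean(),z+.02)
        ign=[masks["big_wheel",n]|masks["jar",n] for n in ns] if k=="board" else None
        if ign:ign=[cv2.dilate(i.astype(np.uint8),np.ones((5,5)))>0 for i in ign]
        best=min((fit(v,k,[w[0],w[1],y0],z,k in("board","pyramid","log"),ign) for y0 in ({"board":[0],"pyramid":[0,.5,1.],"log":[-1.2,-.6,0,.6,1.2]}.get(k,[0]))),key=lambda t:t[1])
        print(k,ns,np.round(best[0],4),round(best[1],3));res.append(best)
    out[k]=res[-1][0]
pickle.dump(out,open("out.pkl","wb"))
E
```

```text
big_wheel ('top',) [ 0.4972 -0.3859] 0.071
big_wheel ('scene',) [ 0.492 -0.389] 0.144
big_wheel ('top', 'scene') [ 0.497  -0.3857] 0.11
jar ('top',) [ 0.5449 -0.089 ] 0.19
jar ('scene',) [ 0.5418 -0.0893] 0.136
jar ('top', 'scene') [ 0.5418 -0.0884] 0.164
pyramid ('top',) [0.4461 0.141  1.1611] 0.143
pyramid ('scene',) [ 0.4437  0.1435 -0.5077] 0.112
pyramid ('top', 'scene') [ 0.444   0.1423 -0.4636] 0.131
drum ('top',) [0.5734 0.3026] 0.114
drum ('scene',) [0.572  0.3017] 0.169
drum ('top', 'scene') [0.5734 0.3027] 0.143
button ('top',) [0.4448 0.1415] 0.383
button ('scene',) [0.5935 0.1701] 0.131
button ('top', 'scene') [0.4478 0.1418] 0.692
log ('top',) [0.4209 0.2768 2.4752] 0.073
log ('scene',) [ 0.4184  0.2791 -0.6479] 0.117
log ('top', 'scene') [ 0.4203  0.2775 -0.6633] 0.101
logger ('top',) [0.5111 0.2206] 0.204
logger ('scene',) [0.5098 0.222 ] 0.283
logger ('top', 'scene') [0.5113 0.2219] 0.247
board ('top',) [ 0.5513 -0.2448 -0.1588] 0.044
board ('scene',) [ 0.5479 -0.2443 -0.1603] 0.036
board ('top', 'scene') [ 0.5494 -0.2442 -0.1581] 0.042
```

```bash
cat > go.py <<'E'
from h import *
import sys
from scipy.spatial.transform import Rotation as R
b=np.array([.5494,-.2442]);yw=-.158
def bw(x,y):
    c,s=np.cos(yw),np.sin(yw);return b+[c*x-s*y,s*x+c*y]
def plan(pts):
    """pts: list of (x,y,z,theta) ; theta=direction of tool y line. prints turn then shift in turned tool axes"""
    s=status.read_state();Q=R.from_rotvec(s["tcp_rot"]);p=np.array(s["tool_pos"])
    print("t",round(s["time"],2),"pos",p.round(4),"q",np.round(s["q"],2),"w",s["width"],"zaxis",Q.apply([0,0,1]).round(3))
    for x,y,z,th in pts:
        yy=Q.apply([0,1,0]);cur=np.arctan2(yy[1],yy[0])
        d=(th-cur+np.pi/2)%np.pi-np.pi/2
        az=-d
        Q=Q*R.from_euler("z",az)
        t=np.array([x,y,z])
        print("turn z deg",round(np.degrees(az),2),"shift",Q.inv().apply(t-p).round(4),"n",np.ceil(np.linalg.norm(t-p)/.038))
        p=t
E
python3 - <<'E'
from go import *
th=-.663+np.pi/2
plan([(.45,-.25,.2,th),(.4203,.2775,.2,th),(.4203,.2775,.026,th)])
E
```

```text
t 1.8 pos [ 0.1903 -0.6476  0.2313] q [-1.32  0.26  1.6  -0.    1.27 -0.04] w 0.9992122065740366 zaxis [-0.  0. -1.]
turn z deg 54.36 shift [-0.04   -0.4732  0.0313] n 13.0
turn z deg 0.0 shift [-0.3481 -0.3975  0.    ] n 14.0
turn z deg -0.0 shift [0.    0.    0.174] n 5.0
```

Request:
drive_tool(rows=[[0, 0, -7, 0, 0, 0, 1], [0, 0, -7, 0, 0, 0, 1], [0, 0, -7, 0, 0, 0, 1], [0, 0, -7, 0, 0, 0, 1], [0, 0, -7, 0, 0, 0, 1], [0, 0, -7, 0, 0, 0, 1], [0, 0, -7, 0, 0, 0, 1], [0, 0, -7, 0, 0, 0, 1]])

```text
time: 2.47
tool_pos: [0.1903, -0.6476, 0.2313]
tcp_rot: [-2.53, -1.863, -0.0]
wrist_force: [-0.4, -0.4, -0.4]
width: 0.998
grip_force: 0.0
```

Request:
drive_tool(rows=[[0, 0, -7, 0, 0, 0, 1], [0, 0, -7, 0, 0, 0, 1], [0, 0, -7, 0, 0, 0, 1], [0, 0, -7, 0, 0, 0, 1], [0, 0, -7, 0, 0, 0, 1], [0, 0, -7, 0, 0, 0, 1], [0, 0, -7, 0, 0, 0, 1], [0, 0, -7, 0, 0, 0, 1]])

```text
time: 3.13
tool_pos: [0.1903, -0.6476, 0.2313]
tcp_rot: [-1.359, -2.832, 0.0]
wrist_force: [-1.0, -0.0, -0.3]
width: 1.003
grip_force: 0.0
```

Request:
drive_tool(rows=[[0, 0, -6.8, 0, 0, 0, 1], [0, 0, -6.8, 0, 0, 0, 1], [0, 0, 0, 0.003, 0.037, 0.002, 1], [0, 0, 0, 0.003, 0.037, 0.002, 1], [0, 0, 0, 0.003, 0.037, 0.002, 1], [0, 0, 0, 0.003, 0.037, 0.002, 1]])

```text
time: 3.63
tool_pos: [0.2724, -0.5224, 0.2231]
tcp_rot: [1.025, 2.97, 0.0]
wrist_force: [0.4, 0.3, 0.2]
width: 0.996
grip_force: 0.0
```

Request:
drive_tool(rows=[[0, 0, 0, 0.003, 0.037, 0.002, 1], [0, 0, 0, 0.003, 0.037, 0.002, 1], [0, 0, 0, 0.003, 0.037, 0.002, 1], [0, 0, 0, 0.003, 0.037, 0.002, 1], [0, 0, 0, 0.003, 0.037, 0.002, 1], [0, 0, 0, 0.003, 0.037, 0.002, 1], [0, 0, 0, 0.003, 0.037, 0.002, 1], [0, 0, 0, 0.003, 0.037, 0.002, 1]])

```text
time: 4.3
tool_pos: [0.4362, -0.2741, 0.2076]
tcp_rot: [1.023, 2.969, -0.0]
wrist_force: [0.8, -0.6, -0.6]
width: 1.003
grip_force: 0.0
```

Request:
drive_tool(rows=[[0, 0, 0, 0.025, 0.0285, 0, 1], [0, 0, 0, 0.025, 0.0285, 0, 1], [0, 0, 0, 0.025, 0.0285, 0, 1], [0, 0, 0, 0.025, 0.0285, 0, 1], [0, 0, 0, 0.025, 0.0285, 0, 1], [0, 0, 0, 0.025, 0.0285, 0, 1], [0, 0, 0, 0.025, 0.0285, 0, 1], [0, 0, 0, 0.025, 0.0285, 0, 1]])

```text
time: 4.97
tool_pos: [0.418, 0.0288, 0.2077]
tcp_rot: [1.024, 2.969, 0.001]
wrist_force: [0.7, 0.9, 0.2]
width: 1.0
grip_force: 0.0
```

Request:
drive_tool(rows=[[0, 0, 0, 0.025, 0.0285, 0, 1], [0, 0, 0, 0.025, 0.0285, 0, 1], [0, 0, 0, 0.025, 0.0285, 0, 1], [0, 0, 0, 0.025, 0.0285, 0, 1], [0, 0, 0, 0.025, 0.0285, 0, 1], [0, 0, 0, 0, 0, 0, 1]])

```text
time: 5.47
tool_pos: [0.4071, 0.2222, 0.208]
tcp_rot: [-1.015, -2.973, -0.006]
wrist_force: [-0.4, -0.7, 0.4]
width: 1.001
grip_force: 0.0
```

Run:
```python
from go import *
th=-.663+np.pi/2
plan([(.4203,.2775,.2,th),(.4203,.2775,.026,th)])
```

```text
t 5.47 pos [0.4071 0.2222 0.208 ] q [ 0.44 -0.13  2.07  0.    1.2  -0.47] w 1.0011483869703142 zaxis [ 0.001  0.004 -1.   ]
turn z deg 0.28 shift [0.0236 0.0517 0.0082] n 2.0
turn z deg -0.0 shift [-0.0003 -0.0006  0.174 ] n 5.0
```

Request:
drive_tool(rows=[[0, 0, 0, 0.012, 0.026, 0.008, 1], [0, 0, 0, 0.012, 0.026, 0.032, 1], [0, 0, 0, 0, 0, 0.035, 1], [0, 0, 0, 0, 0, 0, 1], [0, 0, 0, 0, 0, 0, 1]])

```text
time: 5.88
tool_pos: [0.4186, 0.2701, 0.1312]
tcp_rot: [-1.021, -2.967, 0.007]
wrist_force: [-0.6, 0.3, 0.6]
width: 0.997
grip_force: 0.0
```

Run:
```python
from go import *
th=-.663+np.pi/2
plan([(.4203,.2775,.026,th)])
```

```text
t 5.88 pos [0.4186 0.2701 0.1312] q [ 0.52  0.02  2.08 -0.    1.05 -0.38] w 0.9966858314851582 zaxis [-0.005 -0.003 -1.   ]
turn z deg -0.01 shift [0.003  0.0075 0.1051] n 3.0
```

Request:
drive_tool(rows=[[0, 0, 0, 0.003, 0.0075, 0.03, 1], [0, 0, 0, 0, 0, 0.03, 1], [0, 0, 0, 0, 0, 0.025, 1], [0, 0, 0, 0, 0, 0.02, 1], [0, 0, 0, 0, 0, 0, 1], [0, 0, 0, 0, 0, 0, 1]])

```text
time: 6.38
tool_pos: [0.4235, 0.2786, 0.0293]
tcp_rot: [1.025, 2.97, 0.0]
wrist_force: [0.4, 0.6, -0.0]
width: 1.0
grip_force: 0.0
```

Request:
drive_tool(rows=[[0, 0, 0, 0, 0, 0, 0], [0, 0, 0, 0, 0, 0, 0], [0, 0, 0, 0, 0, 0, 0], [0, 0, 0, 0, 0, 0, 0], [0, 0, 0, 0, 0, 0, 0], [0, 0, 0, 0, 0, 0, 0]], force=35)

```text
time: 6.88
tool_pos: [0.4239, 0.2795, 0.03]
tcp_rot: [1.023, 2.969, 0.002]
wrist_force: [-0.8, -2.2, 6.7]
width: 0.482
grip_force: 36.5
```

Request:
drive_tool(rows=[[0, 0, 0, 0, 0, -0.02, 0], [0, 0, 0, 0, 0, -0.035, 0], [0, 0, 0, 0, 0, -0.035, 0], [0, 0, 0, 0, 0, -0.035, 0], [0, 0, 0, 0, 0, -0.02, 0], [0, 0, 0, 0, 0, 0, 0]])

```text
time: 7.38
tool_pos: [0.4263, 0.2812, 0.1798]
tcp_rot: [1.021, 2.963, 0.014]
wrist_force: [1.2, 0.3, -2.0]
width: 0.48
grip_force: 36.8
```

Run:
```python
from go import *
x,y=bw(.069,0)
plan([(x,y,.17,yw),(x,y,.0245,yw)])
P={n:read_camera(n) for n in("scene","top")}
cv2.imwrite("pics/log.png",np.hstack([P["scene"]["color"][130:330,280:480,::-1],P["top"]["color"][100:300,180:380,::-1]]))
```

```text
t 7.38 pos [0.4263 0.2812 0.1798] q [ 0.53 -0.02  2.02  0.    1.13 -0.37] w 0.4801700918219567 zaxis [ 0.01   0.006 -1.   ]
turn z deg 61.04 shift [-0.4996  0.2731  0.0085] n 15.0
turn z deg -0.0 shift [-0.0011 -0.0013  0.1455] n 4.0
```

View pics/log.png

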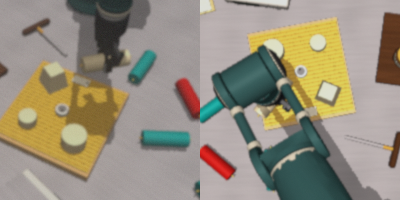

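The log is held level above the mat (left crop, about (105,62)), and the rest of the plank looks untouched. I'll carry it to the board.

Request:
drive_tool(rows=[[0, 0, 6.8, 0, 0, 0, 0], [0, 0, 6.8, 0, 0, 0, 0], [0, 0, 6.8, 0, 0, 0, 0], [0, 0, 6.8, 0, 0, 0, 0], [0, 0, 6.8, 0, 0, 0, 0], [0, 0, 6.8, 0, 0, 0, 0], [0, 0, 6.8, 0, 0, 0, 0], [0, 0, 6.8, 0, 0, 0, 0]])

```text
time: 8.15
tool_pos: [0.4209, 0.2779, 0.1699]
tcp_rot: [-2.273, -2.166, 0.009]
wrist_force: [-0.9, -0.3, -1.7]
width: 0.48
grip_force: 36.7
```

Request:
drive_tool(rows=[[0, 0, 6.6, 0, 0, 0, 0], [0, 0, 0, -0.0333, 0.0182, 0, 0], [0, 0, 0, -0.0333, 0.0182, 0, 0], [0, 0, 0, -0.0333, 0.0182, 0, 0], [0, 0, 0, -0.0333, 0.0182, 0, 0], [0, 0, 0, -0.0333, 0.0182, 0, 0], [0, 0, 0, -0.0333, 0.0182, 0, 0], [0, 0, 0, -0.0333, 0.0182, 0, 0]])

```text
time: 8.82
tool_pos: [0.5102, 0.0271, 0.1701]
tcp_rot: [-2.387, -2.038, 0.006]
wrist_force: [1.1, -0.3, -1.2]
width: 0.486
grip_force: 36.7
```

Request:
drive_tool(rows=[[0, 0, 0, -0.0333, 0.0182, 0, 0], [0, 0, 0, -0.0333, 0.0182, 0, 0], [0, 0, 0, -0.0333, 0.0182, 0, 0], [0, 0, 0, -0.0333, 0.0182, 0, 0], [0, 0, 0, -0.0333, 0.0182, 0, 0], [0, 0, 0, -0.0333, 0.0182, 0, 0], [0, 0, 0, -0.0333, 0.0182, 0, 0], [0, 0, 0, -0.0333, 0.0182, 0, 0]])

```text
time: 9.48
tool_pos: [0.6124, -0.2581, 0.1692]
tcp_rot: [-2.385, -2.036, 0.004]
wrist_force: [0.4, -0.6, -2.5]
width: 0.485
grip_force: 36.7
```

Request:
drive_tool(rows=[[0, 0, 0, 0, 0, 0, 0], [0, 0, 0, 0, 0, 0, 0], [0, 0, 0, 0, 0, 0, 0]])

```text
time: 9.73
tool_pos: [0.6123, -0.2563, 0.1699]
tcp_rot: [-2.386, -2.035, 0.003]
wrist_force: [-0.6, 1.0, -2.8]
width: 0.479
grip_force: 36.8
```

Run:
```python
from go import *
x,y=bw(.069,0)
plan([(x,y,.0245,yw)])
```

```text
t 9.73 pos [ 0.6123 -0.2563  0.1699] q [-0.43  0.29  1.69  0.    1.17 -0.28] w 0.4790537115061465 zaxis [-0.005  0.003 -1.   ]
turn z deg -0.02 shift [0.0017 0.0058 0.1454] n 4.0
```

Request:
drive_tool(rows=[[0, 0, 0, 0.0015, 0.006, 0.03, 0], [0, 0, 0, 0, 0, 0.035, 0], [0, 0, 0, 0, 0, 0.035, 0], [0, 0, 0, 0, 0, 0.03, 0], [0, 0, 0, 0, 0, 0.01, 0], [0, 0, 0, 0, 0, 0.004, 0], [0, 0, 0, 0, 0, 0, 0], [0, 0, 0, 0, 0, 0, 0]])

```text
time: 10.4
tool_pos: [0.6217, -0.2566, 0.0312]
tcp_rot: [2.387, 2.039, 0.002]
wrist_force: [0.2, -1.1, -1.2]
width: 0.482
grip_force: 36.8
```

Request:
drive_tool(rows=[[0, 0, 0, 0, 0, 0.004, 0], [0, 0, 0, 0, 0, 0, 0], [0, 0, 0, 0, 0, 0, 0]])

```text
time: 10.65
tool_pos: [0.6212, -0.257, 0.0268]
tcp_rot: [2.388, 2.038, 0.002]
wrist_force: [0.3, 0.3, -2.3]
width: 0.485
grip_force: 36.8
```

Run:
```python
from go import *
x,y=bw(.069,0)
plan([(x,y,.0245,yw)])
read_camera("top")
plan([(x,y,.0245,yw)])
print(status.read_state()["wrist_force"])
```

```text
t 10.65 pos [ 0.6212 -0.257   0.0268] q [-0.43  0.44  1.77  0.    0.93 -0.27] w 0.4854117243293121 zaxis [ 0.002 -0.001 -1.   ]
turn z deg 0.02 shift [ 0.0014 -0.0039  0.0023] n 1.0
t 10.7 pos [ 0.621  -0.2569  0.0266] q [-0.43  0.44  1.77  0.    0.93 -0.27] w 0.48417784725251733 zaxis [ 0.002 -0.001 -1.   ]
turn z deg 0.02 shift [ 0.0013 -0.0038  0.0021] n 1.0
[ 0.14663451 -0.4442237  -2.40237196]
```

Request:
drive_tool(rows=[[0, 0, 0, 0.001, -0.004, 0.001, 0], [0, 0, 0, 0, 0, 0.0015, 0], [0, 0, 0, 0, 0, 0, 0], [0, 0, 0, 0, 0, 0, 0]])

```text
time: 11.03
tool_pos: [0.6164, -0.255, 0.0231]
tcp_rot: [2.389, 2.04, -0.0]
wrist_force: [-0.6, 1.1, 0.9]
width: 0.485
grip_force: 37.2
```

Request:
drive_tool(rows=[[0, 0, 0, 0, 0, 0, 0.75], [0, 0, 0, 0, 0, 0, 0.75], [0, 0, 0, 0, 0, 0, 0.75], [0, 0, 0, 0, 0, -0.02, 0.75], [0, 0, 0, 0, 0, -0.035, 0.75], [0, 0, 0, 0, 0, -0.035, 1], [0, 0, 0, 0, 0, -0.035, 1], [0, 0, 0, 0, 0, -0.03, 1]])

```text
time: 11.7
tool_pos: [0.6171, -0.2552, 0.1804]
tcp_rot: [2.388, 2.039, 0.001]
wrist_force: [0.2, 0.0, 0.7]
width: 1.001
grip_force: 0.0
```

Run:
```python
from go import *
plan([(.444,.1425,.18,-.4636),(.444,.1425,.026,-.4636)])
```

```text
t 11.7 pos [ 0.6171 -0.2552  0.1804] q [-0.43  0.28  1.68  0.    1.18 -0.27] w 1.0006733641411154 zaxis [ 0.002 -0.001 -1.   ]
turn z deg 17.54 shift [ 2.783e-01 -3.326e-01 -2.000e-04] n 12.0
turn z deg -0.0 shift [-0.     -0.0003  0.154 ] n 5.0
```

Request:
drive_tool(rows=[[0, 0, 5.9, 0, 0, 0, 1], [0, 0, 5.8, 0, 0, 0, 1], [0, 0, 5.8, 0, 0, 0, 1], [0, 0, 0, 0.0232, -0.0277, 0, 1], [0, 0, 0, 0.0232, -0.0277, 0, 1], [0, 0, 0, 0.0232, -0.0277, 0, 1], [0, 0, 0, 0.0232, -0.0277, 0, 1], [0, 0, 0, 0.0232, -0.0277, 0, 1]])

```text
time: 12.37
tool_pos: [0.5436, -0.0881, 0.1778]
tcp_rot: [2.672, 1.652, 0.001]
wrist_force: [0.9, -0.0, 0.5]
width: 0.997
grip_force: 0.0
```

Request:
drive_tool(rows=[[0, 0, 0, 0.0232, -0.0277, 0, 1], [0, 0, 0, 0.0232, -0.0277, 0, 1], [0, 0, 0, 0.0232, -0.0277, 0, 1], [0, 0, 0, 0.0232, -0.0277, 0, 1], [0, 0, 0, 0.0232, -0.0277, 0, 1], [0, 0, 0, 0.0232, -0.0277, 0, 1], [0, 0, 0, 0.0232, -0.0277, 0, 1], [0, 0, 0, 0, 0, 0.02, 1]])

```text
time: 13.03
tool_pos: [0.4442, 0.1482, 0.1616]
tcp_rot: [-2.668, -1.658, -0.013]
wrist_force: [1.0, 0.4, -0.1]
width: 1.002
grip_force: 0.0
```

Request:
drive_tool(rows=[[0, 0, 0, 0, 0, 0.03, 1], [0, 0, 0, 0, 0, 0.01, 1], [0, 0, 0, 0, 0, 0, 1], [0, 0, 0, 0, 0, 0, 1], [0, 0, 0, 0, 0, 0, 1]])

```text
time: 13.45
tool_pos: [0.4445, 0.1424, 0.1189]
tcp_rot: [2.672, 1.651, 0.002]
wrist_force: [0.3, 0.1, -0.3]
width: 1.0
grip_force: 0.0
```

Run:
```python
from go import *
plan([(.444,.1425,.026,-.4636)])
```

```text
t 13.45 pos [0.4445 0.1424 0.1189] q [ 0.26 -0.03  2.15 -0.    1.02  0.72] w 1.000237150799287 zaxis [ 0.002  0.    -1.   ]
turn z deg -0.02 shift [-0.0003 -0.0006  0.0929] n 3.0
```

Request:
drive_tool(rows=[[0, 0, 0, 0, 0, 0.03, 1], [0, 0, 0, 0, 0, 0.03, 1], [0, 0, 0, 0, 0, 0.02, 1], [0, 0, 0, 0, 0, 0.012, 1], [0, 0, 0, 0, 0, 0, 1], [0, 0, 0, 0, 0, 0, 1]])

```text
time: 13.95
tool_pos: [0.4443, 0.1424, 0.0265]
tcp_rot: [2.672, 1.651, 0.001]
wrist_force: [0.2, -0.6, 0.3]
width: 1.0
grip_force: 0.0
```

Request:
drive_tool(rows=[[0, 0, 0, 0, 0, 0, 0], [0, 0, 0, 0, 0, 0, 0], [0, 0, 0, 0, 0, 0, 0], [0, 0, 0, 0, 0, 0, 0], [0, 0, 0, 0, 0, 0, 0]])

```text
time: 14.37
tool_pos: [0.4451, 0.143, 0.0281]
tcp_rot: [2.671, 1.652, 0.005]
wrist_force: [-1.5, -0.6, 8.0]
width: 0.698
grip_force: 36.4
```

Request:
drive_tool(rows=[[0, 0, 0, 0, 0, -0.01, 0], [0, 0, 0, 0, 0, -0.02, 0], [0, 0, 0, 0, 0, -0.035, 0], [0, 0, 0, 0, 0, -0.035, 0], [0, 0, 0, 0, 0, -0.035, 0], [0, 0, 0, 0, 0, -0.02, 0], [0, 0, 0, 0, 0, 0, 0]])

```text
time: 14.95
tool_pos: [0.4474, 0.1437, 0.1878]
tcp_rot: [2.669, 1.651, 0.018]
wrist_force: [0.7, 0.8, -2.2]
width: 0.693
grip_force: 38.5
```

Run:
```python
from go import *
x,y=bw(-.03,-.036)
plan([(x,y,.18,yw),(x,y,.0195,yw)])
```

```text
t 14.95 pos [0.4474 0.1437 0.1878] q [ 0.26 -0.11  2.08  0.    1.15  0.72] w 0.6929528653781714 zaxis [ 0.012  0.003 -1.   ]
turn z deg -17.47 shift [-0.4031  0.1317  0.0073] n 12.0
turn z deg 0.0 shift [-0.0008 -0.0018  0.1605] n 5.0
```

Request:
drive_tool(rows=[[0, 0, -5.9, 0, 0, 0, 0], [0, 0, -5.8, 0, 0, 0, 0], [0, 0, -5.8, 0, 0, 0, 0], [0, 0, 0, -0.0336, 0.011, 0, 0], [0, 0, 0, -0.0336, 0.011, 0, 0], [0, 0, 0, -0.0336, 0.011, 0, 0], [0, 0, 0, -0.0336, 0.011, 0, 0], [0, 0, 0, -0.0336, 0.011, 0, 0]])

```text
time: 15.62
tool_pos: [0.4702, -0.0332, 0.1797]
tcp_rot: [-2.388, -2.04, 0.002]
wrist_force: [0.9, -0.7, -2.1]
width: 0.693
grip_force: 38.4
```

Request:
drive_tool(rows=[[0, 0, 0, -0.0336, 0.011, 0, 0], [0, 0, 0, -0.0336, 0.011, 0, 0], [0, 0, 0, -0.0336, 0.011, 0, 0], [0, 0, 0, -0.0336, 0.011, 0, 0], [0, 0, 0, -0.0336, 0.011, 0, 0], [0, 0, 0, -0.0336, 0.011, 0, 0], [0, 0, 0, -0.0336, 0.011, 0, 0], [0, 0, 0, 0, 0, 0, 0]])

```text
time: 16.28
tool_pos: [0.5106, -0.282, 0.1798]
tcp_rot: [2.391, 2.034, -0.003]
wrist_force: [1.6, -0.2, -1.7]
width: 0.698
grip_force: 38.4
```

Request:
drive_tool(rows=[[0, 0, 0, 0, 0, 0.02, 0], [0, 0, 0, 0, 0, 0.03, 0], [0, 0, 0, 0, 0, 0.02, 0], [0, 0, 0, 0, 0, 0, 0], [0, 0, 0, 0, 0, 0, 0], [0, 0, 0, 0, 0, 0, 0]])

```text
time: 16.78
tool_pos: [0.5108, -0.2763, 0.1114]
tcp_rot: [2.389, 2.04, 0.0]
wrist_force: [-0.3, -0.7, -1.4]
width: 0.688
grip_force: 38.4
```

Run:
```python
from go import *
x,y=bw(-.03,-.036)
plan([(x,y,.0215,yw)])
```

```text
t 16.78 pos [ 0.5108 -0.2763  0.1114] q [-0.54  0.19  1.93  0.    1.02 -0.38] w 0.6876918465964922 zaxis [ 0.001 -0.    -1.   ]
turn z deg 0.03 shift [0.0018 0.003  0.0899] n 3.0
```

Request:
drive_tool(rows=[[0, 0, 0, 0.002, 0.003, 0.02, 0], [0, 0, 0, 0, 0, 0.03, 0], [0, 0, 0, 0, 0, 0.02, 0], [0, 0, 0, 0, 0, 0.013, 0], [0, 0, 0, 0, 0, 0, 0], [0, 0, 0, 0, 0, 0, 0]])

```text
time: 17.28
tool_pos: [0.5143, -0.275, 0.0285]
tcp_rot: [2.389, 2.04, 0.0]
wrist_force: [0.3, 0.5, -1.5]
width: 0.695
grip_force: 38.4
```

Run:
```python
from go import *
x,y=bw(-.03,-.036)
plan([(x,y,.0215,yw)])
```

```text
t 17.28 pos [ 0.5143 -0.275   0.0285] q [-0.53  0.3   1.97 -0.    0.87 -0.38] w 0.6947861501963883 zaxis [ 0.001 -0.    -1.   ]
turn z deg 0.04 shift [-0.     -0.0002  0.007 ] n 1.0
```

Request:
drive_tool(rows=[[0, 0, 0, 0, 0, 0.004, 0], [0, 0, 0, 0, 0, 0.0025, 0], [0, 0, 0, 0, 0, 0, 0], [0, 0, 0, 0, 0, 0, 0]])

```text
time: 17.62
tool_pos: [0.5143, -0.2751, 0.022]
tcp_rot: [2.388, 2.039, 0.001]
wrist_force: [0.2, 0.5, -3.1]
width: 0.695
grip_force: 38.4
```

Request:
drive_tool(rows=[[0, 0, 0, 0, 0, 0, 0.9], [0, 0, 0, 0, 0, 0, 0.9], [0, 0, 0, 0, 0, 0, 0.9], [0, 0, 0, 0, 0, -0.02, 0.9], [0, 0, 0, 0, 0, -0.03, 0.9], [0, 0, 0, 0, 0, -0.035, 1], [0, 0, 0, 0, 0, -0.035, 1], [0, 0, 0, 0, 0, -0.035, 1]])

```text
time: 18.28
tool_pos: [0.5136, -0.2747, 0.178]
tcp_rot: [2.389, 2.04, 0.0]
wrist_force: [1.1, -0.5, 0.4]
width: 1.003
grip_force: 0.0
```

Run:
```python
from go import *
plan([(.573,.3025,.18,yw),(.573,.3025,.026,yw)])
```

```text
t 18.28 pos [ 0.5136 -0.2747  0.178 ] q [-0.53  0.13  1.86 -0.    1.15 -0.38] w 1.0028416938818514 zaxis [ 0. -0. -1.]
turn z deg 0.03 shift [ 0.5794 -0.0322 -0.002 ] n 16.0
turn z deg -0.0 shift [ 0.    -0.     0.154] n 5.0
```

Request:
drive_tool(rows=[[0, 0, 0, 0.0362, -0.002, 0, 1], [0, 0, 0, 0.0362, -0.002, 0, 1], [0, 0, 0, 0.0362, -0.002, 0, 1], [0, 0, 0, 0.0362, -0.002, 0, 1], [0, 0, 0, 0.0362, -0.002, 0, 1], [0, 0, 0, 0.0362, -0.002, 0, 1], [0, 0, 0, 0.0362, -0.002, 0, 1], [0, 0, 0, 0.0362, -0.002, 0, 1]])

```text
time: 18.95
tool_pos: [0.5435, 0.0154, 0.1769]
tcp_rot: [2.389, 2.039, 0.001]
wrist_force: [1.5, -1.0, -1.0]
width: 0.998
grip_force: 0.0
```

Request:
drive_tool(rows=[[0, 0, 0, 0.0362, -0.002, 0, 1], [0, 0, 0, 0.0362, -0.002, 0, 1], [0, 0, 0, 0.0362, -0.002, 0, 1], [0, 0, 0, 0.0362, -0.002, 0, 1], [0, 0, 0, 0.0362, -0.002, 0, 1], [0, 0, 0, 0.0362, -0.002, 0, 1], [0, 0, 0, 0.0362, -0.002, 0, 1], [0, 0, 0, 0.0362, -0.002, 0, 1]])

```text
time: 19.62
tool_pos: [0.5731, 0.3042, 0.1767]
tcp_rot: [2.389, 2.04, 0.001]
wrist_force: [0.4, -1.3, 0.3]
width: 1.004
grip_force: 0.0
```

Request:
drive_tool(rows=[[0, 0, 0, 0, 0, 0.02, 1], [0, 0, 0, 0, 0, 0.03, 1], [0, 0, 0, 0, 0, 0.02, 1], [0, 0, 0, 0, 0, 0, 1], [0, 0, 0, 0, 0, 0, 1], [0, 0, 0, 0, 0, 0, 1]])

```text
time: 20.12
tool_pos: [0.574, 0.3025, 0.1077]
tcp_rot: [2.389, 2.039, 0.003]
wrist_force: [0.6, -0.1, 0.6]
width: 1.004
grip_force: 0.0
```

Run:
```python
from go import *
plan([(.573,.3025,.026,yw)])
```

```text
t 20.12 pos [0.574  0.3025 0.1077] q [0.45 0.31 1.78 0.   1.05 0.6 ] w 1.0044687296303156 zaxis [ 0.002  0.001 -1.   ]
turn z deg 0.02 shift [-0.0003 -0.0011  0.0817] n 3.0
```

Request:
drive_tool(rows=[[0, 0, 0, 0, -0.001, 0.025, 1], [0, 0, 0, 0, 0, 0.03, 1], [0, 0, 0, 0, 0, 0.018, 1], [0, 0, 0, 0, 0, 0.008, 1], [0, 0, 0, 0, 0, 0, 1], [0, 0, 0, 0, 0, 0, 1]])

```text
time: 20.62
tool_pos: [0.5734, 0.3028, 0.027]
tcp_rot: [2.389, 2.039, 0.004]
wrist_force: [0.4, 0.1, 0.3]
width: 1.0
grip_force: 0.0
```

Request:
drive_tool(rows=[[0, 0, 0, 0, 0, 0, 0], [0, 0, 0, 0, 0, 0, 0], [0, 0, 0, 0, 0, 0, 0], [0, 0, 0, 0, 0, 0, 0], [0, 0, 0, 0, 0, 0, 0]])

```text
time: 21.03
tool_pos: [0.5741, 0.3033, 0.028]
tcp_rot: [2.388, 2.039, 0.007]
wrist_force: [-0.1, -0.5, 7.1]
width: 0.763
grip_force: 39.7
```

Request:
drive_tool(rows=[[0, 0, 0, 0, 0, -0.01, 0], [0, 0, 0, 0, 0, -0.02, 0], [0, 0, 0, 0, 0, -0.035, 0], [0, 0, 0, 0, 0, -0.035, 0], [0, 0, 0, 0, 0, -0.035, 0], [0, 0, 0, 0, 0, -0.02, 0], [0, 0, 0, 0, 0, 0, 0]])

```text
time: 21.62
tool_pos: [0.5755, 0.3042, 0.1881]
tcp_rot: [2.387, 2.038, 0.018]
wrist_force: [0.6, 1.1, -0.1]
width: 0.764
grip_force: 39.3
```

Run:
```python
from go import *
x,y=bw(-.03,.0695)
plan([(x,y,.18,yw),(x,y,.0195,yw)])
```

```text
t 21.62 pos [0.5755 0.3042 0.1881] q [0.45 0.24 1.71 0.   1.18 0.61] w 0.7640811076860374 zaxis [ 0.011  0.005 -1.   ]
turn z deg 0.03 shift [-0.4762  0.0304  0.0052] n 13.0
turn z deg -0.0 shift [-0.0011 -0.0016  0.1605] n 5.0
```

Request:
drive_tool(rows=[[0, 0, 0, -0.0366, 0.0023, 0, 0], [0, 0, 0, -0.0366, 0.0023, 0, 0], [0, 0, 0, -0.0366, 0.0023, 0, 0], [0, 0, 0, -0.0366, 0.0023, 0, 0], [0, 0, 0, -0.0366, 0.0023, 0, 0], [0, 0, 0, -0.0366, 0.0023, 0, 0], [0, 0, 0, -0.0366, 0.0023, 0, 0], [0, 0, 0, -0.0366, 0.0023, 0, 0]])

```text
time: 22.28
tool_pos: [0.5427, 0.0088, 0.1791]
tcp_rot: [-2.388, -2.039, 0.002]
wrist_force: [1.3, 0.7, -1.3]
width: 0.759
grip_force: 39.3
```

Request:
drive_tool(rows=[[0, 0, 0, -0.0366, 0.0023, 0, 0], [0, 0, 0, -0.0366, 0.0023, 0, 0], [0, 0, 0, -0.0366, 0.0023, 0, 0], [0, 0, 0, -0.0366, 0.0023, 0, 0], [0, 0, 0, -0.0366, 0.0023, 0, 0], [0, 0, 0, 0, 0, 0, 0], [0, 0, 0, 0, 0, 0, 0], [0, 0, 0, 0, 0, 0, 0]])

```text
time: 22.95
tool_pos: [0.5261, -0.1718, 0.1792]
tcp_rot: [-2.389, -2.037, 0.001]
wrist_force: [0.7, 0.1, -1.4]
width: 0.762
grip_force: 39.3
```

Request:
drive_tool(rows=[[0, 0, 0, 0, 0, 0.02, 0], [0, 0, 0, 0, 0, 0.03, 0], [0, 0, 0, 0, 0, 0.01, 0], [0, 0, 0, 0, 0, 0, 0], [0, 0, 0, 0, 0, 0, 0]])

```text
time: 23.37
tool_pos: [0.5263, -0.1707, 0.1195]
tcp_rot: [-2.386, -2.04, 0.002]
wrist_force: [0.0, 0.1, -0.9]
width: 0.762
grip_force: 39.5
```

Run:
```python
from go import *
x,y=bw(-.03,.0695)
plan([(x,y,.0215,yw)])
```

```text
t 23.37 pos [ 0.5263 -0.1707  0.1195] q [-0.36  0.13  1.98  0.    1.03 -0.2 ] w 0.7618372143409506 zaxis [-0.002  0.001 -1.   ]
turn z deg 0.12 shift [0.0005 0.0046 0.098 ] n 3.0
```

Request:
drive_tool(rows=[[0, 0, 0, 0, 0.004, 0.025, 0], [0, 0, 0, 0, 0, 0.03, 0], [0, 0, 0, 0, 0, 0.02, 0], [0, 0, 0, 0, 0, 0.015, 0], [0, 0, 0, 0, 0, 0, 0], [0, 0, 0, 0, 0, 0, 0]])

```text
time: 23.87
tool_pos: [0.5315, -0.1726, 0.031]
tcp_rot: [2.389, 2.04, 0.0]
wrist_force: [-0.7, 0.7, -1.0]
width: 0.761
grip_force: 39.5
```

Run:
```python
from go import *
x,y=bw(-.03,.0695)
plan([(x,y,.0215,yw)])
```

```text
t 23.87 pos [ 0.5315 -0.1726  0.031 ] q [-0.36  0.25  2.02  0.    0.86 -0.2 ] w 0.7610046233876183 zaxis [ 0. -0. -1.]
turn z deg 0.06 shift [ 0.0016 -0.0011  0.0095] n 1.0
```

Request:
drive_tool(rows=[[0, 0, 0, 0.0015, -0.001, 0.005, 0], [0, 0, 0, 0, 0, 0.004, 0], [0, 0, 0, 0, 0, 0, 0], [0, 0, 0, 0, 0, 0, 0]])

```text
time: 24.2
tool_pos: [0.5306, -0.1713, 0.0219]
tcp_rot: [2.389, 2.039, 0.001]
wrist_force: [-1.3, 0.1, -1.6]
width: 0.76
grip_force: 39.5
```

Request:
drive_tool(rows=[[0, 0, 0, 0, 0, 0, 0.95], [0, 0, 0, 0, 0, 0, 0.95], [0, 0, 0, 0, 0, 0, 0.95], [0, 0, 0, 0, 0, -0.02, 0.95], [0, 0, 0, 0, 0, -0.03, 0.95], [0, 0, 0, 0, 0, -0.035, 1], [0, 0, 0, 0, 0, -0.035, 1], [0, 0, 0, 0, 0, -0.035, 1]])

```text
time: 24.87
tool_pos: [0.5298, -0.1711, 0.1779]
tcp_rot: [-2.389, -2.039, 0.0]
wrist_force: [1.4, 0.1, -0.2]
width: 0.999
grip_force: 0.0
```

Run:
```python
from go import *
plan([(.5935,.1701,.18,yw),(.5935,.1701,.026,yw)])
```

```text
t 24.87 pos [ 0.5298 -0.1711  0.1779] q [-0.36  0.08  1.92  0.    1.14 -0.2 ] w 0.9994756306209414 zaxis [-0.  0. -1.]
turn z deg 0.02 shift [ 0.347   0.0092 -0.0021] n 10.0
turn z deg -0.0 shift [-0.     0.     0.154] n 5.0
```

Request:
drive_tool(rows=[[0, 0, 0, 0.0347, 0.0009, 0, 1], [0, 0, 0, 0.0347, 0.0009, 0, 1], [0, 0, 0, 0.0347, 0.0009, 0, 1], [0, 0, 0, 0.0347, 0.0009, 0, 1], [0, 0, 0, 0.0347, 0.0009, 0, 1], [0, 0, 0, 0.0347, 0.0009, 0, 1], [0, 0, 0, 0.0347, 0.0009, 0, 1], [0, 0, 0, 0.0347, 0.0009, 0, 1]])

```text
time: 25.53
tool_pos: [0.581, 0.1035, 0.1766]
tcp_rot: [2.389, 2.039, 0.001]
wrist_force: [0.7, -0.5, 0.1]
width: 1.002
grip_force: 0.0
```

Request:
drive_tool(rows=[[0, 0, 0, 0.0347, 0.0009, 0, 1], [0, 0, 0, 0.0347, 0.0009, 0, 1], [0, 0, 0, 0, 0, 0.02, 1], [0, 0, 0, 0, 0, 0.03, 1], [0, 0, 0, 0, 0, 0.03, 1], [0, 0, 0, 0, 0, 0, 1], [0, 0, 0, 0, 0, 0, 1], [0, 0, 0, 0, 0, 0, 1]])

```text
time: 26.2
tool_pos: [0.5943, 0.1701, 0.0976]
tcp_rot: [2.389, 2.039, 0.002]
wrist_force: [-0.4, -0.6, 1.5]
width: 1.0
grip_force: 0.0
```

Run:
```python
from go import *
plan([(.5935,.1701,.026,yw)])
```

```text
t 26.2 pos [0.5943 0.1701 0.0976] q [0.24 0.27 1.86 0.   1.01 0.4 ] w 0.9996400855074378 zaxis [ 0.001  0.    -1.   ]
turn z deg 0.01 shift [-0.0002 -0.0009  0.0716] n 2.0
```

Request:
drive_tool(rows=[[0, 0, 0, 0, -0.001, 0.025, 1], [0, 0, 0, 0, 0, 0.025, 1], [0, 0, 0, 0, 0, 0.015, 1], [0, 0, 0, 0, 0, 0.006, 1], [0, 0, 0, 0, 0, 0, 1], [0, 0, 0, 0, 0, 0, 1]])

```text
time: 26.7
tool_pos: [0.5941, 0.1705, 0.0272]
tcp_rot: [2.389, 2.039, 0.004]
wrist_force: [-0.2, 0.1, -0.0]
width: 0.997
grip_force: 0.0
```

Request:
drive_tool(rows=[[0, 0, 0, 0, 0, 0, 0], [0, 0, 0, 0, 0, 0, 0], [0, 0, 0, 0, 0, 0, 0], [0, 0, 0, 0, 0, 0, 0], [0, 0, 0, 0, 0, 0, 0], [0, 0, 0, 0, 0, 0, 0]], force=25)

```text
time: 27.2
tool_pos: [0.5937, 0.1705, 0.0269]
tcp_rot: [2.388, 2.039, 0.004]
wrist_force: [-0.8, -0.0, 5.9]
width: 0.58
grip_force: 26.0
```

Request:
drive_tool(rows=[[0, 0, 0, 0, 0, -0.01, 0], [0, 0, 0, 0, 0, -0.02, 0], [0, 0, 0, 0, 0, -0.035, 0], [0, 0, 0, 0, 0, -0.035, 0], [0, 0, 0, 0, 0, -0.035, 0], [0, 0, 0, 0, 0, -0.025, 0], [0, 0, 0, 0, 0, 0, 0]])

```text
time: 27.78
tool_pos: [0.5966, 0.1714, 0.1936]
tcp_rot: [2.385, 2.036, 0.018]
wrist_force: [1.5, 0.6, 0.4]
width: 0.578
grip_force: 26.2
```

Run:
```python
from go import *
from fit import *
plan([(.5306,-.1713,.18,yw)])
P={n:read_camera(n) for n in("scene","top")}
for k,x0,z in(("drum",(.5306,-.1713,0),.018),("pyramid",(.514,-.275,yw),.018),("log",(.6175,-.255,yw+1.57),.018),("jar",(.5418,-.0884,0),.018),("big_wheel",(.497,-.3857,0),.018)):
    for n in P:
        q=w2px(P[n],[x0[0],x0[1],z+.02])
        for m in masks_of(P[n],k):
            ys,xs=np.nonzero(m["mask"])
            if np.hypot(xs.mean()-q[0],ys.mean()-q[1])<15:
                r,f=fit([(P[n],m["mask"].astype(float))],k,x0,z,k in("pyramid","log"));print(k,n,r.round(4),round(f,3))
a=P["scene"]["color"][90:290,120:370,::-1];cv2.imwrite("pics/chk.png",cv2.resize(a,None,fx=3,fy=3,interpolation=cv2.INTER_CUBIC)[:600,:750])
```

```text
t 27.78 pos [0.5966 0.1714 0.1936] q [0.24 0.18 1.78 0.   1.17 0.4 ] w 0.577891007627757 zaxis [ 0.012  0.003 -1.   ]
turn z deg 0.03 shift [-0.3488 -0.0114  0.0118] n 10.0
drum scene [ 0.5291 -0.1729] 0.294
drum top [ 0.5309 -0.1713] 0.151
pyramid top [ 0.5165 -0.2772 -0.1127] 0.084
log scene [ 0.617  -0.2523  1.3855] 0.188
log top [ 0.619  -0.2517  1.3821] 0.259
jar scene [ 0.5405 -0.0906] 0.202
jar top [ 0.5426 -0.0894] 0.168
big_wheel scene [ 0.4927 -0.3889] 0.183
big_wheel top [ 0.4977 -0.3856] 0.091
```

View pics/chk.png

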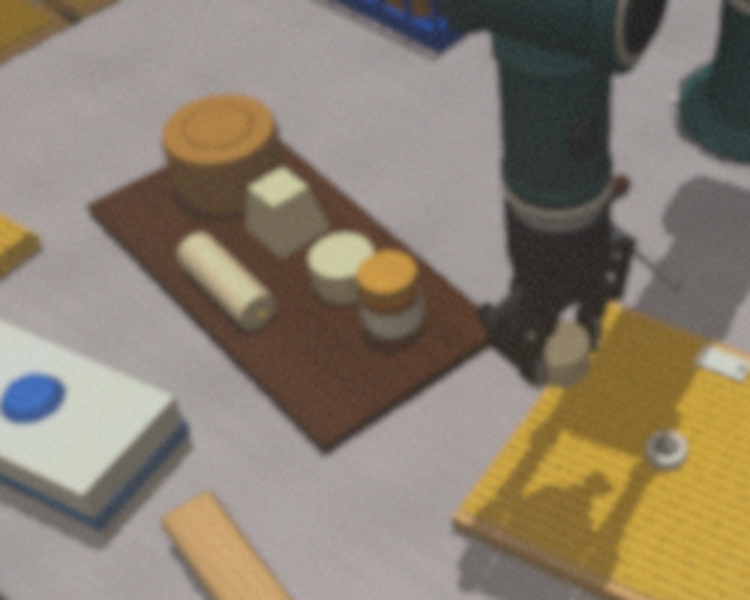

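The check crop shows the pyramid at (283,210), the drum at (340,265) and the log at (225,280), all placed well, and the button is held. I'll put the button on the drum.

Request:
drive_tool(rows=[[0, 0, 0, -0.0349, -0.001, 0, 0], [0, 0, 0, -0.0349, -0.001, 0, 0], [0, 0, 0, -0.0349, -0.001, 0, 0], [0, 0, 0, -0.0349, -0.001, 0, 0], [0, 0, 0, -0.0349, -0.001, 0, 0], [0, 0, 0, -0.0349, -0.001, 0, 0], [0, 0, 0, -0.0349, -0.001, 0, 0], [0, 0, 0, -0.0349, -0.001, 0, 0]])

```text
time: 29.05
tool_pos: [0.5403, -0.1058, 0.1853]
tcp_rot: [2.389, 2.04, 0.0]
wrist_force: [1.8, -0.2, -0.7]
width: 0.579
grip_force: 26.2
```

Request:
drive_tool(rows=[[0, 0, 0, -0.0349, -0.001, 0, 0], [0, 0, 0, -0.0349, -0.001, 0, 0], [0, 0, 0, 0, 0, 0.02, 0], [0, 0, 0, 0, 0, 0.03, 0], [0, 0, 0, 0, 0, 0.02, 0], [0, 0, 0, 0, 0, 0, 0], [0, 0, 0, 0, 0, 0, 0], [0, 0, 0, 0, 0, 0, 0]])

```text
time: 29.72
tool_pos: [0.5288, -0.173, 0.1164]
tcp_rot: [2.388, 2.039, 0.001]
wrist_force: [-0.3, -0.1, 0.3]
width: 0.575
grip_force: 26.3
```

Run:
```python
from go import *
plan([(.5306,-.1713,.0605,yw)])
```

```text
t 29.72 pos [ 0.5288 -0.173   0.1164] q [-0.36  0.14  1.98 -0.    1.02 -0.2 ] w 0.5753504674539877 zaxis [ 0.001 -0.001 -1.   ]
turn z deg 0.05 shift [0.002  0.0015 0.0559] n 2.0
```

Request:
drive_tool(rows=[[0, 0, 0, 0.002, 0.0015, 0.02, 0], [0, 0, 0, 0, 0, 0.015, 0], [0, 0, 0, 0, 0, 0.013, 0], [0, 0, 0, 0, 0, 0, 0], [0, 0, 0, 0, 0, 0, 0], [0, 0, 0, 0, 0, 0, 0]])

```text
time: 30.22
tool_pos: [0.5307, -0.1714, 0.0685]
tcp_rot: [2.388, 2.039, 0.001]
wrist_force: [-0.2, -0.6, -0.2]
width: 0.575
grip_force: 26.3
```

Run:
```python
from go import *
plan([(.5306,-.1713,.0605,yw)])
```

```text
t 30.22 pos [ 0.5307 -0.1714  0.0685] q [-0.36  0.2   2.01 -0.    0.93 -0.2 ] w 0.5754086074410986 zaxis [ 0.002 -0.001 -1.   ]
turn z deg 0.05 shift [ 0.     -0.0001  0.008 ] n 1.0
```

Request:
drive_tool(rows=[[0, 0, 0, 0, 0, 0.005, 0], [0, 0, 0, 0, 0, 0.0025, 0], [0, 0, 0, 0, 0, 0, 0], [0, 0, 0, 0, 0, 0, 0]])

```text
time: 30.55
tool_pos: [0.5299, -0.1712, 0.06]
tcp_rot: [2.389, 2.039, 0.0]
wrist_force: [-0.2, 1.2, -1.8]
width: 0.575
grip_force: 26.2
```

Request:
drive_tool(rows=[[0, 0, 0, 0, 0, 0, 0.85], [0, 0, 0, 0, 0, 0, 0.85], [0, 0, 0, 0, 0, 0, 0.85], [0, 0, 0, 0, 0, -0.02, 0.85], [0, 0, 0, 0, 0, -0.03, 0.85], [0, 0, 0, 0, 0, -0.035, 1], [0, 0, 0, 0, 0, -0.035, 1], [0, 0, 0, 0, 0, -0.035, 1]])

```text
time: 31.22
tool_pos: [0.5292, -0.1709, 0.2161]
tcp_rot: [-2.389, -2.039, 0.0]
wrist_force: [0.6, 0.2, -0.2]
width: 1.0
grip_force: 0.0
```

Request:
drive_tool(rows=[[0, 0, 0, 0.037, 0, 0, 1], [0, 0, 0, 0.037, 0, 0, 1], [0, 0, 0, 0.037, 0, 0, 1], [0, 0, 0, 0.037, 0, 0, 1], [0, 0, 0, 0.037, 0, 0, 1], [0, 0, 0, 0.037, 0, 0, 1], [0, 0, 0, 0.037, 0, 0, 1], [0, 0, 0, 0.037, 0, 0, 1]])

```text
time: 31.88
tool_pos: [0.576, 0.123, 0.2149]
tcp_rot: [2.389, 2.04, 0.0]
wrist_force: [0.8, -0.4, -0.6]
width: 1.005
grip_force: 0.0
```

Request:
drive_tool(rows=[[0, 0, 0, 0.037, 0, 0, 1], [0, 0, 0, 0.037, 0, 0, 1], [0, 0, 0, 0.037, 0, 0, 1], [0, 0, 0, 0.037, 0, 0, 1], [0, 0, 0, 0, 0, 0, 1], [0, 0, 0, 0, 0, 0, 1]])

```text
time: 32.38
tool_pos: [0.599, 0.2694, 0.2143]
tcp_rot: [-2.386, -2.044, 0.001]
wrist_force: [0.0, -0.2, 0.0]
width: 1.007
grip_force: 0.0
```

Run:
```python
from go import *
from fit import *
P={n:read_camera(n) for n in("scene","top")}
for k,x0,z in(("drum",(.5306,-.1713,0),.018),("button",(.5306,-.1713,0),.058),("pyramid",(.514,-.275,yw),.018),("log",(.6175,-.255,yw+1.57),.018),("jar",(.5418,-.0884,0),.018),("big_wheel",(.497,-.3857,0),.018),("logger",(.511,.222,0),.025)):
    for n in P:
        q=w2px(P[n],[x0[0],x0[1],z+.02])
        for m in masks_of(P[n],k):
            ys,xs=np.nonzero(m["mask"])
            if np.hypot(xs.mean()-q[0],ys.mean()-q[1])<15:
                r,f=fit([(P[n],m["mask"].astype(float))],k,x0,z,k in("pyramid","log"));d=r[:2]-b;c,s=np.cos(yw),np.sin(yw)
                print(k,n,r.round(4),round(f,3),"board",round(c*d[0]+s*d[1],4),round(-s*d[0]+c*d[1],4))
a=P["scene"]["color"][110:220,130:300,::-1];a=cv2.resize(a,(510,330),interpolation=cv2.INTER_CUBIC)
t=P["top"]["color"][90:220,340:530,::-1];t=cv2.resize(t,(510,350),interpolation=cv2.INTER_CUBIC)
cv2.imwrite("pics/fin.png",np.vstack([a,t])[:600])
cv2.imwrite("pics/fin.png",cv2.resize(np.vstack([a,t]),(440,590)))
```

```text
drum scene [ 0.5257 -0.1757] 0.677 board -0.0342 0.0639
button scene [ 0.5295 -0.1716] 0.177 board -0.0311 0.0686
button top [ 0.5298 -0.1754] 0.213 board -0.0302 0.0648
pyramid scene [ 0.5114 -0.2774 -0.3282] 0.166 board -0.0323 -0.0387
pyramid top [ 0.5167 -0.2775  0.0093] 0.174 board -0.027 -0.0381
log scene [ 0.615  -0.2539  1.3844] 0.154 board 0.0663 0.0007
log top [ 0.6184 -0.2527  1.41  ] 0.098 board 0.0695 0.0025
jar scene [ 0.5417 -0.0893] 0.139 board -0.032 0.1518
jar top [ 0.5438 -0.0878] 0.164 board -0.0301 0.1536
big_wheel scene [ 0.4905 -0.3931] 0.212 board -0.0347 -0.1563
big_wheel top [ 0.4972 -0.3866] 0.067 board -0.0292 -0.1488
```

View pics/fin.png

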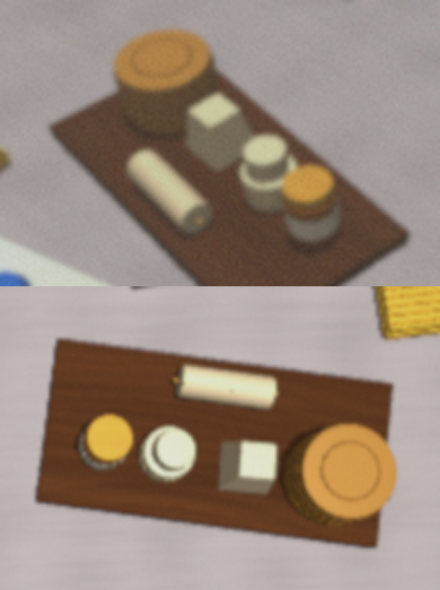

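The row looks right: jar, drum with the button on top, pyramid, wheel, with the log behind. The pyramid's yaw reading is noisy, so I'll measure it on averaged frames.

Run:
```python
from go import *
for n in("top","scene"):
    F=[read_camera(n) for _ in range(12)];p=F[0]
    a=np.mean([f["color"].astype(float) for f in F],0)
    q=w2px(p,[.5145,-.276,.08]);x0,y0=int(q[0])-17,int(q[1])-17
    c=cv2.resize(a[y0:y0+34,x0:x0+34].astype(np.uint8),None,fx=16,fy=16,interpolation=cv2.INTER_CUBIC)
    cv2.imwrite(f"pics/pyr_{n}.png",c[:,:,::-1])
    g=c.min(2);t,_=cv2.threshold(g,0,255,cv2.THRESH_OTSU)
    for th in(t,t+20,t+40):
        m=(g>th).astype(np.uint8);N,L,S,_=cv2.connectedComponentsWithStats(m)
        i=L[len(g)//2,len(g)//2] or 1+np.argmax(S[1:,4])
        ct=max(cv2.findContours((L==i).astype(np.uint8),0,1)[0],key=cv2.contourArea)
        W=np.array([px2w(p,x0-.5+(u+.5)/16,y0-.5+(v+.5)/16,.08)[:2] for u,v in ct[:,0]])
        r=cv2.minAreaRect((W*1000).astype(np.float32));yaw=np.radians(r[2])
        print(n,th,np.round(r[0],1),np.round(r[1],1),"yaw err vs board",round((yaw-yw+np.pi/4)%(np.pi/2)-np.pi/4,3))
a,b2=[cv2.imread(f"pics/pyr_{n}.png") for n in("top","scene")]
cv2.imwrite("pics/pyr.png",cv2.resize(np.hstack([a,b2]),(800,400)))
```

```text
top 116.0 [ 513.8 -277.8] [46.4 47.6] yaw err vs board 0.051
top 136.0 [ 513.9 -277.9] [44.7 45.4] yaw err vs board 0.053
top 156.0 [ 514.2 -278. ] [42.8 43.3] yaw err vs board 0.055
scene 107.0 [ 514.2 -276. ] [49.7 48. ] yaw err vs board 0.04
scene 127.0 [ 513.7 -276.3] [44.  43.4] yaw err vs board 0.041
scene 147.0 [ 513.7 -276.6] [37.2 38.2] yaw err vs board 0.057
```

View pics/pyr.png

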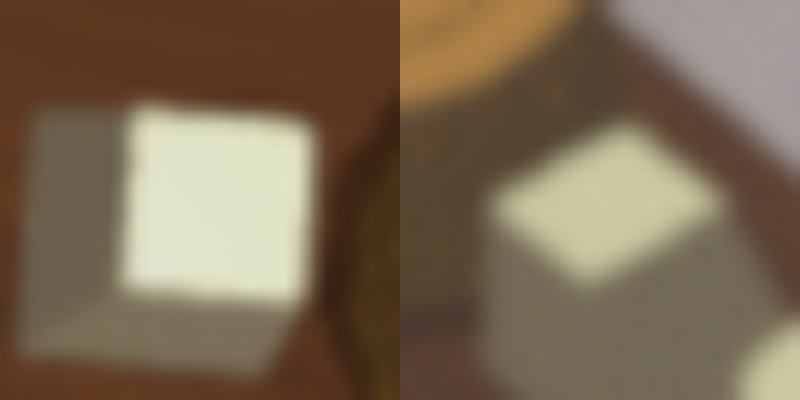

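The averaged top and scene crops show the pyramid's top face about 0.05 rad off square to the board, at (0.514, -0.277). That is well inside the limit, so I'm handing in.

```bash
python3 -c "
from workcell import workorder
print(workorder.finish_job())"
```

```text
the job is handed in; nothing more can be done
None
```

I handed the job in with all four cheeses on the board and let go; the last pictures put every placing I could measure within its limits, but the hand-in gave no verdict and I did not re-measure the logger at the end.

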